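# Put the blue gouge away in the bench chest

### The job

Put the carving gouge with the blue handle away: lay it, without dropping it, flat on the floor of the chest's open top drawer, let go of it, and then slide the drawer fully shut. Leave the other tools and pots on the bench where they are.

Things in the scene. Friction and masses are not known exactly. Their poses are not given: they have to be found in the camera images.
- blue_gouge: carving gouge, 180 mm long, 0.09 to 0.18 kg, lying flat: faceted blue handle 110 long x 26 wide x 24 high that does not roll, then brass ferrule and steel blade 14 wide. Origin: underside of the handle's middle, near the balance point, a good place to grip across; x runs along the tool to the blade, z up. Butt at x = -55, blade's edge at x = +125.
- blue_gouge_butt (a point): centre of the handle's free end, on the tool's axis (12 mm above the bench as it lies)
- blue_gouge_tip (a point): middle of the blade's cutting edge, on the tool's axis (12 mm above the bench as it lies)
- chest: green two-drawer bench-top chest with brown drawer fronts, 260 deep (x) x 290 wide (y) x 124 high, fixed. Origin: centre of its underside; x points from its front to its back (drawers open towards -x, roughly towards the robot). Its carcass starts at x = -115, the shut drawer fronts stand from x = -130 to -115.
- chest_drawer0 (a joint): how far the top drawer is out, m: 0 = fully shut against its stop (front in line with the lower one's), 0.13 to 0.165 at the start, 0.18 at most. It slides freely with about 1 N of friction and stays where it is left.
- drawer_floor (a point): centre of the top drawer's inner floor, 72 above the bench; moves with the drawer; axes as the chest's. Inside: x -107 to 107, y -121 to 121; walls 6 thick, 30 high from this floor (front 39; chest top 52). A grey stone 22 high is fixed at x 50 to 100, y -55 to 95. The inside from x = -107 to about -107 + the joint's value is out in the open.
- chest_drawer0_handle (a point): middle of the top drawer's steel bar handle, moving with it; the bar is level, 120 long along y, stands 35 in front of the drawer front's face, 33 below the chest's top, 91 above the bench. Axes as the chest's; pushing it towards +x shuts the drawer.
- red_gouge: carving gouge lying on the bench, handle painted red; same size and shape as the blue gouge but with a 20 mm wide blade. Origin: underside of the handle's middle; x runs along it towards the blade. Bystander.
- dark_gouge: carving gouge lying on the bench, handle of dark brown wood; same size and shape as the blue gouge but with a 10 mm wide blade. Origin: underside of the handle's middle; x runs along it towards the blade. Bystander.
- mallet: wooden carver's mallet lying on the bench: round head 100 long, up to 72 across, from x = 60 to 160, and a handle 26 thick from x = -70 to 60. Origin: on the bench under the handle, x towards the head. Bystander.
- wax_tin: yellow round tin, 80 across, 50 high, standing on the bench; origin: centre of its underside. Bystander.
- oil_bottle: amber bottle, 60 across, 150 high, standing on the bench; origin: centre of its underside. Bystander.
Not all that is in view belongs to the job. Leave any purple or turquoise look-alike of the blue_gouge alone.

How it is judged:
On the way, in this order (a step that is already met when the one before it is completed fails the run):
1. the blue gouge lies let go and still on the floor of the open drawer (x of blue_gouge_butt in the frame of drawer_floor between -0.112 and 0.112 m and y of blue_gouge_butt in the frame of drawer_floor between -0.129 and 0.129 m and z of blue_gouge_butt in the frame of drawer_floor between -0.004 and 0.036 m and x of blue_gouge_tip in the frame of drawer_floor between -0.112 and 0.112 m and y of blue_gouge_tip in the frame of drawer_floor between -0.129 and 0.129 m and z of blue_gouge_tip in the frame of drawer_floor between -0.004 and 0.036 m and contact force between the fingers and blue_gouge below 0.1 N and linear speed of blue_gouge below 0.03 m/s and value of joint chest_drawer0 above 0.05 m), for 0.2 s.
2. the drawer is fully shut (value of joint chest_drawer0 below 0.006 m), for 0.2 s.
At the end, for the whole second after the job is handed in: the top drawer is shut to within 6 mm, and the blue gouge lies inside it, let go and still, wholly between its walls and flat on its floor (both ends of its axis less than 36 mm above the floor); the other tools and pots are within 40 mm of where they stood (x of blue_gouge_butt in the frame of drawer_floor between -0.112 and 0.112 m and y of blue_gouge_butt in the frame of drawer_floor between -0.129 and 0.129 m and z of blue_gouge_butt in the frame of drawer_floor between -0.004 and 0.036 m and x of blue_gouge_tip in the frame of drawer_floor between -0.112 and 0.112 m and y of blue_gouge_tip in the frame of drawer_floor between -0.129 and 0.129 m and z of blue_gouge_tip in the frame of drawer_floor between -0.004 and 0.036 m and contact force between the fingers and blue_gouge below 0.1 N and linear speed of blue_gouge below 0.03 m/s and value of joint chest_drawer0 below 0.006 m); the robot touches nothing.
It fails at once if the blue gouge is dropped (falls free faster than 0.9 m/s, about 40 mm) (contact force between the fingers and blue_gouge below 0.05 N and linear speed of blue_gouge above 0.9 m/s).
It fails at once if another tool or pot is moved by more than 40 mm (distance of any of red_gouge, dark_gouge, mallet, wax_tin, oil_bottle from where it was at the start of the episode above 0.04 m).
It fails at once if the oil bottle or the wax tin is tipped over (angle between any of wax_tin, oil_bottle's own z axis and vertical above 0.5 rad).
It also fails if it takes over 56 s, if anything falls off the work surface, if the arm or the gripper's body presses on something with over 40 N, if the wrist force passes 120 N, or if a joint passes its speed limit or range.

### The arm

A 7-joint arm with a two-finger parallel gripper is mounted at the origin on the work surface. World frame = base frame: x ahead of the robot, y to its left, z up, the work surface at z = 0. Lengths are in m, angles in rad, forces in N, time in s.
With the tool pointing down it reaches from about 0.35 to 0.9 m from the base axis. Payload 7.2 kg.
Tool frame: the origin (TCP) lies at the very end of the fingers, on their centre line; the grasp point (between the pads) lies 19 mm behind it (env.grip_point_offset is the distance from the TCP to the grasp point, in m); z points along the fingers, y is the line along which they close (so a half turn about z gives the same grasp; the last joint's range is limited). The gripper opens to 88 mm and grips with 3 to 60 N. Pads are 20 mm wide; open, the fingers measure 115 mm over their backs; the gripper's body (75 mm by 178 mm) begins 61 mm behind the grasp point.
Start: joints at [1.141, 0.411, -0.013, 1.596, 0.006, 1.134, -0.082], TCP at [0.221, -0.585, 0.223] pointing down, gripper open.
Joint ranges: [-2.95, 2.95], [-0.29, 1.99], [-1.47, 1.44], [0.14, 2.54], [-1.03, 4.17], [0.13, 1.85], [-2.86, 2.86]. Speed limits (rad/s): [2.39, 2.39, 3.01, 3.01, 3.14, 3.14, 3.14].

### API

Orientations are given as a unit quaternion [x, y, z, w].
In Python, from bench import env gives the robot as it stands.
- The arm moves only by the tool jog_arm, never from a script. Its argument "motion" is a list that holds one entry, the list of rows, each a list of 7 numbers: the shift along the tool's x, y, z as a fraction of full scale, then the turn, a rotation vector about the tool's x, y, z as a fraction of full scale, then the opening, from 0 (shut) to 1 (fully open). In form: [[[dx, dy, dz, wx, wy, wz, gripper], ...]]. A call has 1 to 8 rows; each row is the pose to reach, as a shift and turn from the pose commanded when the call began, along the tool's axes at that moment; what a row does not reach only later rows make up. Full scale, the value 1, is 100 cm for a shift and pi/4 rad for a turn. A row lasts 1/12 s, in which the tool goes at most 41.7 mm and 7.16 degrees, less where a joint would pass 70% of its speed; a pose out of reach is approached as far as the arm can. A call with a number of a shift or a turn outside -1 to 1 is refused whole. A call with a gripper value outside its range is refused whole. The fingers move at their own pace and stop on an object; "newtons" is the grip in N (left out, the last holds). Time passes only in rows, so rows that repeat a pose let the fingers close. It gives the time, the measured TCP pose, the force, the opening and the grip force at its end, in the units of the state.
- env.observe(): the state, without advancing time (a new reading comes with each control period).
- env.grab_frame(name): name is "side" or "top"; returns a dict with "image" (420x560x3 uint8, red, green, blue), "range_z" (420x560 float32, m along the optical axis (not along the pixel's ray), 0 where there is no reading), "camera_matrix" (3x3 intrinsics, pixels), "eye" and "orientation" of the camera in the world. Camera axes: x right, y down, z forward; pixel columns grow to the right and rows downward; lengths in m; the calibration is good to about 2 mm. A picture is of the moment at which its call begins.
- env.job_done(): hands the job in; it is judged then, once.
The state is a dict: "time_s": time; "q": joint angles; "dq": joint speeds; "effort": joint torques, N m; "tool_pos": TCP position; "eef_rot": TCP orientation; "wrist_force": force on the tool from outside, world axes, zero at the start; "ft_torque": the same for the moment, N m; "gripper_width": opening from 0.0 (shut) to 1.0 (fully open); "grip_force": force on a finger pad.
Only numpy, scipy, OpenCV 4.12 (cv2) and the standard library are available. Lean on these libraries where they do the work, as an engineer would, in place of code of your own. Each camera call takes 0.05 s, during which the arm holds its last target. There are 200 camera calls.

## Working session

There is one attempt and no reset: what is moved stays moved. The work goes in short steps, Python scripts to look and compute and a tool call to move; the robot and the scene stay as the last step left them, time stands still between calls to the robot, and variables do not carry over. Pictures are saved under pics/ and viewed, at most 10 in all, crops included, and the job is handed in when it is done.

Besides the shell and the picture viewer there is one more tool, called after "Request:" as name([rows], argument=value, ...), one row to a line, values as JSON. jog_arm: Moves the arm, as the interface text tells. Shift numbers are shares of 100 cm and turn numbers shares of pi/4 rad, none past 1 either way. Its arguments: {"type":"object","properties":{"motion":{"type":"array"},"newtons":{"type":"number"}},"required":["motion"]}

```bash
mkdir -p pics; ls
cat > h.py <<'E'
import numpy as np,cv2
from scipy.spatial.transform import Rotation as R
from bench import env
def grab(n,save=None):
    f=env.grab_frame(n)
    if save: cv2.imwrite('pics/'+save+'.png',cv2.cvtColor(f['image'],cv2.COLOR_RGB2BGR))
    return f
def cloud(f):
    K=np.array(f['camera_matrix']);z=f['range_z'];v,u=np.indices(z.shape)
    p=np.stack([(u-K[0,2])/K[0,0]*z,(v-K[1,2])/K[1,1]*z,z],-1)
    return p@R.from_quat(f['orientation']).as_matrix().T+np.array(f['eye'])
E
python3 - <<'E'
from h import *
for n in('side','top'):
    f=grab(n,n+'0');np.savez('/tmp/'+n,**{k:np.array(v) for k,v in f.items()});print(n,f['eye'],f['orientation'],np.array(f['camera_matrix']).tolist())
print(env.observe(),env.grip_point_offset)
E
```

```text
pics
side [-0.00862485  0.90115275  0.96451773] [-0.25194934  0.87117342 -0.40716581  0.10860201] [[514.5005290669982, 0.0, 279.01623955701075], [0.0, 514.5005290669982, 219.6912295210928], [0.0, 0.0, 1.0]]
top [ 3.30772042e-01 -6.33587549e-04  1.28523490e+00] [ 0.71162833 -0.69662151  0.0562384  -0.07169961] [[478.1554287315848, 0.0, 272.4770125851176], [0.0, 478.1554287315848, 209.1900812807187], [0.0, 0.0, 1.0]]
{'time_s': 0.1, 'q': array([ 1.1407986 ,  0.41182298, -0.01274692,  1.59692866,  0.00559816,
        1.13428085, -0.08219863]), 'dq': array([-1.54548200e-03, -5.68661085e-04, -2.68804356e-04, -2.03402376e-03,
       -7.43358779e-05,  7.58343525e-04, -1.18746902e-03]), 'effort': array([ 1.77239894e-03, -5.89103186e+01,  6.43372424e-01, -2.91715336e+01,
       -5.38233400e-02,  1.44893769e-02,  4.52003815e-05]), 'tool_pos': array([ 0.22105367, -0.58413654,  0.22190403]), 'eef_rot': array([ 9.83677035e-01,  1.79941651e-01, -1.66970387e-04, -6.82020194e-04]), 'wrist_force': array([0.23674537, 0.85980545, 0.15860269]), 'ft_torque': array([-0.02770467, -0.00384182,  0.00478501]), 'grip_force': 0.0, 'gripper_width': 1.0014441394765836} 0.0187
```

View pics/top0.png

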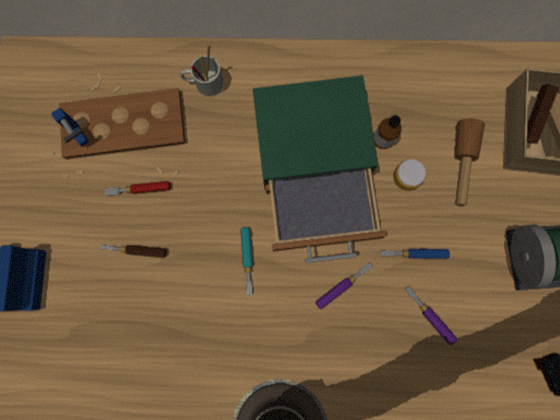

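View pics/side0.png

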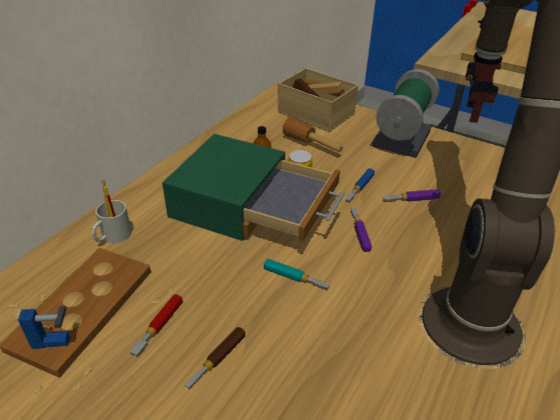

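The top view shows these things that could be taken for the blue gouge: blue handle (428,254), purple (335,292) and (438,322), turquoise (247,245), blue box (20,278) and blue plane/vise (70,125). I choose (428,254). In the side view it is at (362,183). The drawer is open and the stone is hidden under the chest top.

```bash
cat > meas.py <<'E'
from h import *
def ray(f,u,v,z):
    K=np.array(f['camera_matrix']);d=R.from_quat(f['orientation']).as_matrix()@np.array([(u-K[0,2])/K[0,0],(v-K[1,2])/K[1,1],1]);e=np.array(f['eye'])
    return e+d*(z-e[2])/d[2]
def blue(f,win):
    hsv=cv2.cvtColor(f['image'],cv2.COLOR_RGB2HSV)
    m=cv2.inRange(hsv,(105,120,40),(122,255,255));w=np.zeros_like(m);a,b,c,d=win;w[b:d,a:c]=255
    return m&w
E
python3 - <<'E'
from meas import *
F={n:dict(np.load(f'/tmp/{n}.npz')) for n in('top','side')}
for n,w in(('top',(370,230,470,275)),('side',(335,155,385,205))):
    f=F[n];m=blue(f,w);v,u=np.nonzero(m);c=cloud(f)
    print(n,len(u),cv2.minAreaRect(np.c_[u,v].astype(np.float32)),'hue',np.median(cv2.cvtColor(f['image'],cv2.COLOR_RGB2HSV)[v,u],0))
    P=c[v,u];P=P[np.isfinite(P).all(1)];print('median',np.median(P,0),'z',np.percentile(P[:,2],[5,50,95]))
    r=cv2.minAreaRect(np.array([ray(f,a,b,.018)[:2]*1000 for a,b in zip(u,v)],np.float32));print('world mm',r)
    # tool pixels above bench 
f=F['top'];print('bench z',np.median(cloud(f)[330:345,180:220].reshape(-1,3),0))
# chest top: green
hsv=cv2.cvtColor(f['image'],cv2.COLOR_RGB2HSV);m=cv2.inRange(hsv,(55,80,20),(90,255,255));m[:, :245]=0;m[:,390:]=0;m[190:]=0
v,u=np.nonzero(m);P=cloud(f)[v,u];k=abs(P[:,2]-.124)<.012;print('top z',np.median(P[k,2]));r=cv2.minAreaRect((P[k,:2]*1000).astype(np.float32));print(r,cv2.boxPoints(r))
c=cloud(f)
for n,(u,v) in dict(h1=(306,259),h2=(357,256),hm=(331,257),fl=(325,205),frontL=(274,241),frontR=(385,235)).items(): print(n,c[v-1:v+2,u].round(4).tolist(),ray(f,u,v,.091).round(3))
g=cv2.resize(f['image'][225:275,370:470],None,fx=6,fy=6,interpolation=cv2.INTER_CUBIC);cv2.imwrite('pics/crop.png',g[...,::-1])
E
```

```text
top 324 ((428.5, 253.0), (8.0, 39.0), 90.0) hue [108. 179.  90.]
median [ 0.45199424 -0.38046347  0.02360657] z [0.01856765 0.02360657 0.02794109]
world mm ((453.4068298339844, -383.621826171875), (21.079790115356445, 102.7915267944336), 1.2312195301055908)
side 161 ((365.1803283691406, 177.9835968017578), (7.682212829589844, 22.278419494628906), 39.80556869506836) hue [106. 205. 108.]
median [ 0.44587309 -0.37660872  0.02320297] z [0.01570913 0.02320297 0.02726293]
world mm ((448.9629821777344, -380.3439636230469), (27.008329391479492, 117.31270599365234), 0.8340873122215271)
bench z [ 2.22877806e-01  2.12733282e-01 -1.94555708e-04]
top z 0.12396624591397276
((759.6403198242188, -73.37210083007812), (245.2338104248047, 287.453125), 8.075396537780762) [[ 618.04913    51.704533]
 [ 658.4294   -232.89822 ]
 [ 901.2315   -198.44873 ]
 [ 860.85126    86.15402 ]]
h1 [[0.4346, -0.0625, 0.0017], [0.4245, -0.058, 0.0958], [0.4224, -0.0582, 0.0916]] [ 0.425 -0.058  0.091]
h2 [[0.4455, -0.1985, 0.0021], [0.4429, -0.1986, 0.0012], [0.4402, -0.1984, 0.0023]] [ 0.435 -0.185  0.091]
hm [[0.4334, -0.1199, 0.0942], [0.4309, -0.1199, 0.0951], [0.4284, -0.1199, 0.095]] [ 0.431 -0.12   0.091]
fl [[0.5697, -0.1069, 0.0686], [0.5662, -0.1065, 0.0731], [0.5644, -0.1069, 0.0686]] [ 0.563 -0.105  0.091]
frontL [[0.4814, 0.0243, 0.0004], [0.4793, 0.0243, -0.0049], [0.4762, 0.0242, -0.002]] [0.468 0.022 0.091]
frontR [[0.4887, -0.2505, 0.1126], [0.4868, -0.2513, 0.1085], [0.4841, -0.251, 0.1099]] [ 0.489 -0.255  0.091]
```

View pics/crop.png

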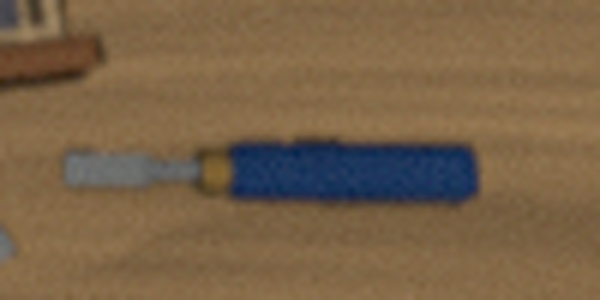

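The crop shows the blue handle at right, then the brass ferrule, then a narrow steel blade with its edge at about (381,253), pointing to +y. This matches the description. The chest yaw is about 8.1° and the drawer is about 0.159 m out; the handle, floor and top heights all agree with the sizes given.

```bash
cat > go.py <<'E'
from meas import *
def go(x,y,z,ydeg):
    """row numbers to bring TCP to x,y,z, pointing down, closing axis at world yaw ydeg (mod 180)"""
    o=env.observe();T=R.from_quat(o['eef_rot']);c=np.array(o['tool_pos'])
    s=T.inv().apply(np.array([x,y,z])-c)
    best=None
    for a in(ydeg,ydeg+180):
        a=np.radians(a);Y=np.array([np.cos(a),np.sin(a),0]);Z=np.array([0,0,-1.]);X=np.cross(Y,Z)
        r=(T.inv()*R.from_matrix(np.c_[X,Y,Z])).as_rotvec()/(np.pi/4)
        if best is None or np.linalg.norm(r)<np.linalg.norm(best):best=r
    print('t',round(o['time_s'],2),'pos',c.round(4),'q',o['q'].round(2),'grip',round(o['gripper_width'],3),round(o['grip_force'],1),'F',o['wrist_force'].round(1))
    print('shift',s.round(4),'turn',best.round(4))
E
python3 - <<'E'
from go import *
f=dict(np.load('/tmp/top.npz'))
for p in((380.8,253.3),(409,253.6),(449.5,253.8)):print(ray(f,*p,.013))
go(.451,-.382,.15,1)
E
```

```text
[ 0.45039621 -0.25964716  0.013     ]
[ 0.45118714 -0.33389529  0.013     ]
[ 0.45292952 -0.44022354  0.013     ]
t 0.1 pos [ 0.2211 -0.5841  0.2219] q [ 1.14  0.41 -0.01  1.6   0.01  1.13 -0.08] grip 1.001 0.0 F [0.2 0.9 0.2]
shift [ 0.2866 -0.1075  0.072 ] turn [-1.6000e-03 -1.0000e-03 -1.5615e+00]
```

Request:
jog_arm([
  [[0.29,-0.11,0.05,0,0,-0.8,1],[0.29,-0.11,0.05,0,0,-0.8,1],[0.29,-0.11,0.05,0,0,-0.8,1],[0.29,-0.11,0.05,0,0,-0.8,1],[0.29,-0.11,0.05,0,0,-0.8,1],[0.29,-0.11,0.05,0,0,-0.8,1],[0.29,-0.11,0.05,0,0,-0.8,1],[0.29,-0.11,0.05,0,0,-0.8,1]],
])

```text
time_s: 0.77
tool_pos: [0.4569, -0.3742, 0.1717]
eef_rot: [0.879, 0.477, 0.001, -0.001]
wrist_force: [0.1, -0.3, 0.2]
gripper_width: 1.001
grip_force: 0.0
```

```bash
python3 -c "
from go import *
go(.4515,-.384,.1,1)"
```

```text
t 0.77 pos [ 0.4569 -0.3742  0.1717] q [ 0.79  0.42 -0.24  1.73  0.11  1.01 -0.07] grip 1.001 0.0 F [ 0.1 -0.3  0.2]
shift [-0.0114  0.0008  0.0717] turn [ 0.     -0.0035 -0.7554]
```

Request:
jog_arm([
  [[-0.011,0.001,0.07,0,0,-0.755,1],[-0.011,0.001,0.07,0,0,-0.755,1],[-0.011,0.001,0.07,0,0,-0.755,1],[-0.011,0.001,0.07,0,0,-0.755,1],[-0.011,0.001,0.07,0,0,-0.755,1],[-0.011,0.001,0.07,0,0,-0.755,1],[-0.011,0.001,0.07,0,0,-0.755,1],[-0.011,0.001,0.07,0,0,-0.755,1]],
])

```text
time_s: 1.43
tool_pos: [0.4482, -0.3888, 0.1026]
eef_rot: [0.704, 0.71, 0.0, -0.0]
wrist_force: [0.4, 0.6, -0.3]
gripper_width: 1.0
grip_force: 0.0
```

```bash
python3 -c "
from go import *
go(.4515,-.384,.005,1)"
```

```text
t 1.43 pos [ 0.4482 -0.3888  0.1026] q [ 0.9   0.51 -0.36  1.78  0.22  0.89  0.45] grip 1.0 0.0 F [ 0.4  0.6 -0.3]
shift [0.0048 0.0034 0.0976] turn [-0.0002 -0.0002 -0.0109]
```

Request:
jog_arm([
  [[0.005,0.003,0.03,0,0,-0.01,1],[0.005,0.003,0.055,0,0,-0.01,1],[0.005,0.003,0.075,0,0,-0.01,1],[0.005,0.003,0.085,0,0,-0.01,1],[0.005,0.003,0.092,0,0,-0.01,1],[0.005,0.003,0.096,0,0,-0.01,1],[0.005,0.003,0.097,0,0,-0.01,1],[0.005,0.003,0.097,0,0,-0.01,1]],
])

```text
time_s: 2.1
tool_pos: [0.4517, -0.384, 0.0063]
eef_rot: [0.7, 0.714, 0.0, 0.001]
wrist_force: [0.2, 0.5, -0.4]
gripper_width: 0.999
grip_force: 0.0
```

```bash
python3 -c "
from go import *
go(.4515,-.384,.005,1)"
```

```text
t 2.1 pos [ 0.4517 -0.384   0.0063] q [ 0.86  0.64 -0.32  1.84  0.29  0.71  0.39] grip 0.999 0.0 F [ 0.2  0.5 -0.4]
shift [ 0.     -0.0002  0.0013] turn [0.001  0.0009 0.0029]
```

Close on it.

Request:
jog_arm([
  [[0,0,0,0,0,0,0.4],[0,0,0,0,0,0,0.2],[0,0,0,0,0,0,0],[0,0,0,0,0,0,0],[0,0,0,0,0,0,0],[0,0,0,0,0,0,0],[0,0,0,0,0,0,0],[0,0,0,0,0,0,0]],
], newtons=25)

```text
time_s: 2.77
tool_pos: [0.4512, -0.3837, 0.0057]
eef_rot: [0.7, 0.714, -0.0, -0.0]
wrist_force: [0.1, 0.2, 0.8]
gripper_width: 0.433
grip_force: 0.0
```

Request:
jog_arm([
  [[0,0,0,0,0,0,0],[0,0,-0.01,0,0,0,0],[0,0,-0.02,0,0,0,0],[0,0,-0.03,0,0,0,0],[0,0,-0.04,0,0,0,0],[0,0,-0.04,0,0,0,0],[0,0,-0.04,0,0,0,0],[0,0,-0.04,0,0,0,0]],
])

```text
time_s: 3.43
tool_pos: [0.4511, -0.3838, 0.0457]
eef_rot: [0.7, 0.714, -0.0, 0.0]
wrist_force: [0.3, 0.4, -1.4]
gripper_width: 0.295
grip_force: 25.0
```

```bash
python3 -c "
from go import *
go(.4515,-.384,.18,1)
f=grab('top')
m=blue(f,(370,210,470,290));v,u=np.nonzero(m);P=cloud(f)[v,u];print(len(u),np.percentile(P[:,2],[5,50,95]))
f=grab('side','lift')
cv2.imwrite('pics/liftc.png',cv2.resize(f['image'][110:230,300:440,::-1],None,fx=4,fy=4))"
```

```text
t 3.43 pos [ 0.4511 -0.3838  0.0457] q [ 0.87  0.58 -0.34  1.82  0.26  0.78  0.42] grip 0.295 25.0 F [ 0.3  0.4 -1.4]
shift [-0.0003  0.0004 -0.1343] turn [0.     0.0002 0.0032]
171 [0.05291702 0.05770485 0.0617342 ]
```

View pics/liftc.png

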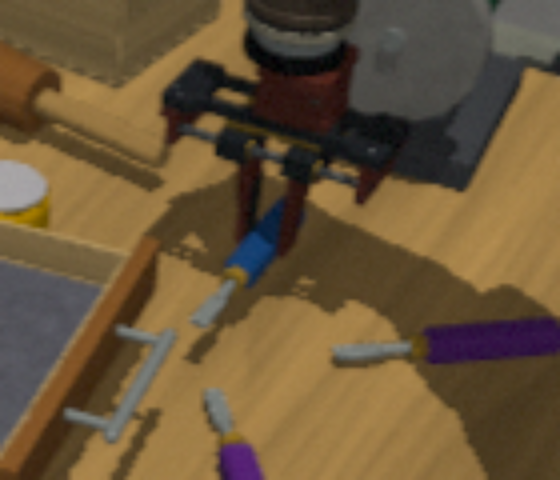

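The crop shows the gouge held level between the fingers (about (265,240)), well clear of the bench.

Request:
jog_arm([
  [[0,0,-0.04,0,0,0,0],[0,0,-0.08,0,0,0,0],[0,0,-0.12,0,0,0,0],[0,0,-0.14,0,0,0,0],[0,0,-0.14,0,0,0,0],[0,0,-0.14,0,0,0,0]],
])

```text
time_s: 4.03
tool_pos: [0.4515, -0.384, 0.1862]
eef_rot: [0.7, 0.714, -0.0, 0.001]
wrist_force: [-0.2, -0.0, -1.9]
gripper_width: 0.296
grip_force: 25.0
```

```bash
python3 -c "
from go import *
go(.562,-.137,.18,8.1)"
```

```text
t 4.03 pos [ 0.4515 -0.384   0.1862] q [ 0.91  0.42 -0.39  1.7   0.18  1.05  0.49] grip 0.296 25.0 F [-0.2 -0.  -1.9]
shift [0.2448 0.1154 0.006 ] turn [ 0.0014  0.0018 -0.1545]
```

Request:
jog_arm([
  [[0.03,0.014,0,0,0,-0.03,0],[0.06,0.03,0,0,0,-0.06,0],[0.1,0.047,0,0,0,-0.09,0],[0.14,0.066,0,0,0,-0.12,0],[0.18,0.085,0,0,0,-0.155,0],[0.215,0.1,0,0,0,-0.155,0],[0.235,0.11,0,0,0,-0.155,0],[0.245,0.115,0.005,0,0,-0.155,0]],
])

```text
time_s: 4.7
tool_pos: [0.5621, -0.1308, 0.1792]
eef_rot: [0.653, 0.757, 0.001, -0.001]
wrist_force: [0.2, 0.6, -0.9]
gripper_width: 0.296
grip_force: 25.0
```

Request:
jog_arm([
  [[0,0,0,0,0,0,0],[0,0,0,0,0,0,0]],
])

```text
time_s: 4.87
tool_pos: [0.56, -0.137, 0.1785]
eef_rot: [0.655, 0.756, -0.001, -0.001]
wrist_force: [0.8, -1.3, -2.4]
gripper_width: 0.291
grip_force: 25.0
```

```bash
python3 -c "
from go import *
go(.562,-.137,.078,8.1)
f=grab('top','over');g=grab('side','over_s')
c=cloud(g);m=blue(g,(200,80,400,260));v,u=np.nonzero(m);print(len(u),np.percentile(c[v,u][:,2],[2,10,50,90,98]),np.median(c[v,u],0))
a=np.hstack([f['image'][120:300,230:430],g['image'][90:270,200:400]])[...,::-1];cv2.imwrite('pics/overc.png',cv2.resize(a,None,fx=2,fy=2))"
```

```text
t 4.87 pos [ 0.56   -0.137   0.1785] q [ 0.53  0.42 -0.49  1.74  0.22  1.04  0.1 ] grip 0.291 25.0 F [ 0.8 -1.3 -2.4]
shift [-0.0003  0.0024  0.1005] turn [-0.0047 -0.0009  0.0014]
439 [-0.6544841  -0.6442516  -0.59580152  0.19310892  0.19518015] [ 1.06709263 -2.33417039 -0.59580152]
```

View pics/overc.png

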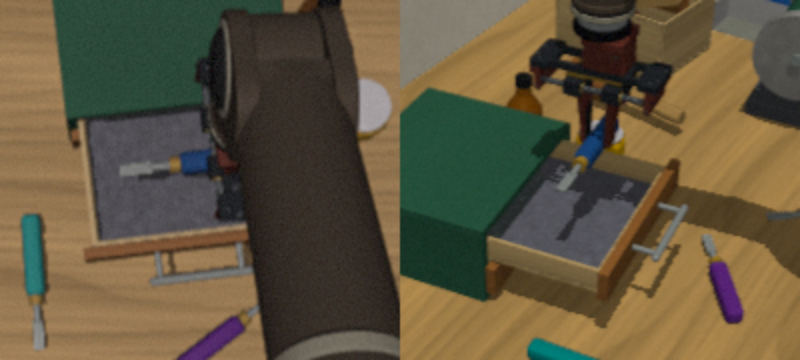

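The gouge hangs over the open drawer tray (top crop handle (195,165), blade (125,170)), parallel to the front and inside the walls. The underside is about 7 mm below the fingertips, so it should touch down at a TCP height of about 0.079.

Request:
jog_arm([
  [[0,0.002,0.02,0,0,0,0],[0,0.002,0.04,0,0,0,0],[0,0.002,0.06,0,0,0,0],[0,0.002,0.075,0,0,0,0],[0,0.002,0.085,0,0,0,0],[0,0.002,0.09,0,0,0,0],[0,0.002,0.092,0,0,0,0],[0,0.002,0.092,0,0,0,0]],
])

```text
time_s: 5.63
tool_pos: [0.5632, -0.1369, 0.0888]
eef_rot: [0.656, 0.755, -0.0, 0.0]
wrist_force: [0.6, -0.3, -2.0]
gripper_width: 0.294
grip_force: 25.0
```

Request:
jog_arm([
  [[0,0,0.001,0,0,0,0],[0,0,0.002,0,0,0,0],[0,0,0.003,0,0,0,0],[0,0,0.004,0,0,0,0],[0,0,0.004,0,0,0,0]],
])

```text
time_s: 6.05
tool_pos: [0.5633, -0.1362, 0.0847]
eef_rot: [0.655, 0.756, -0.0, 0.0]
wrist_force: [-0.3, -0.3, -1.8]
gripper_width: 0.292
grip_force: 25.0
```

Request:
jog_arm([
  [[0,0,0.001,0,0,0,0],[0,0,0.002,0,0,0,0],[0,0,0.003,0,0,0,0],[0,0,0.003,0,0,0,0]],
])

```text
time_s: 6.38
tool_pos: [0.5646, -0.1361, 0.0828]
eef_rot: [0.655, 0.755, 0.001, 0.001]
wrist_force: [-0.5, -0.4, 5.7]
gripper_width: 0.293
grip_force: 25.0
```

Request:
jog_arm([
  [[0,0,0.001,0,0,0,0],[0,0,0.001,0,0,0,0],[0,0,0.002,0,0,0,0],[0,0,0.002,0,0,0,0]],
])

```text
time_s: 6.72
tool_pos: [0.5664, -0.1359, 0.0827]
eef_rot: [0.655, 0.756, 0.002, 0.003]
wrist_force: [0.4, 0.7, 16.5]
gripper_width: 0.294
grip_force: 25.0
```

It is on the floor, with an upward force of 16 N. Let go gently and rise.

Request:
jog_arm([
  [[0,0,-0.001,0,0,0,0.35],[0,0,-0.001,0,0,0,0.4],[0,0,-0.001,0,0,0,0.5],[0,0,-0.001,0,0,0,0.6],[0,0,-0.001,0,0,0,0.6],[0,0,-0.001,0,0,0,0.6],[0,0,-0.001,0,0,0,0.6],[0,0,-0.001,0,0,0,0.6]],
])

```text
time_s: 7.38
tool_pos: [0.5632, -0.1361, 0.0805]
eef_rot: [0.655, 0.755, -0.0, -0.0]
wrist_force: [-0.5, -0.2, 0.4]
gripper_width: 0.597
grip_force: 0.0
```

Request:
jog_arm([
  [[0,0,-0.01,0,0,0,0.6],[0,0,-0.03,0,0,0,0.6],[0,0,-0.06,0,0,0,0.6],[0,0,-0.09,0,0,0,0.6],[0,0,-0.12,0,0,0,0.6],[0,0,-0.14,0,0,0,0.6],[0,0,-0.14,0,0,0,0.6]],
])

```text
time_s: 7.97
tool_pos: [0.5656, -0.1362, 0.2263]
eef_rot: [0.655, 0.755, 0.002, 0.004]
wrist_force: [-0.2, 0.0, 0.1]
gripper_width: 0.6
grip_force: 0.0
```

```bash
python3 -c "
from go import *
go(.37,-.13,.22,8.1)"
```

```text
t 7.97 pos [ 0.5656 -0.1362  0.2263] q [ 0.54  0.38 -0.5   1.68  0.2   1.13  0.12] grip 0.6 0.0 F [-0.2  0.   0.1]
shift [ 0.0338 -0.1928  0.0048] turn [0.0094 0.0037 0.0008]
```

Request:
jog_arm([
  [[0.005,-0.04,0,0,0,0,0.3],[0.01,-0.08,0,0,0,0,0],[0.018,-0.12,0,0,0,0,0],[0.022,-0.15,0,0,0,0,0],[0.025,-0.175,0,0,0,0,0],[0.025,-0.18,0,0,0,0,0],[0.025,-0.18,0,0,0,0,0],[0.025,-0.18,0,0,0,0,0]],
])

```text
time_s: 8.63
tool_pos: [0.3823, -0.1371, 0.2211]
eef_rot: [0.655, 0.755, 0.0, 0.001]
wrist_force: [-0.2, 0.2, 0.3]
gripper_width: 0.032
grip_force: 0.0
```

```bash
python3 -c "
from go import *
go(.388,-.126,.075,8.1)
f=grab('top','laid');g=grab('side','laid_s')
A=np.array([.752,-.0744]);t=np.radians(8.08);M=np.array([[np.cos(t),np.sin(t)],[-np.sin(t),np.cos(t)]])
c=cloud(g);m=blue(g,(230,140,370,240));v,u=np.nonzero(m);P=c[v,u]
if len(u):
  r=cv2.minAreaRect((np.array([M@(p[:2]-A) for p in P])*1000).astype(np.float32));print(len(u),'chest frame',r,np.percentile(P[:,2],[5,50,95]))
a=np.hstack([f['image'][120:300,230:430],g['image'][110:290,200:400]])[...,::-1];cv2.imwrite('pics/laidc.png',cv2.resize(a,None,fx=2,fy=2))"
```

```text
t 8.63 pos [ 0.3823 -0.1371  0.2211] q [ 0.73  0.07 -0.52  2.06  0.04  1.02  0.33] grip 0.032 0.0 F [-0.2  0.2  0.3]
shift [0.0103 0.0071 0.1461] turn [0.0016 0.0011 0.0002]
227 chest frame ((-383.80548095703125, 501.2994079589844), (52.278228759765625, 1232.5550537109375), 19.67951011657715) [0.08656636 0.09562851 0.09932265]
```

View pics/laidc.png

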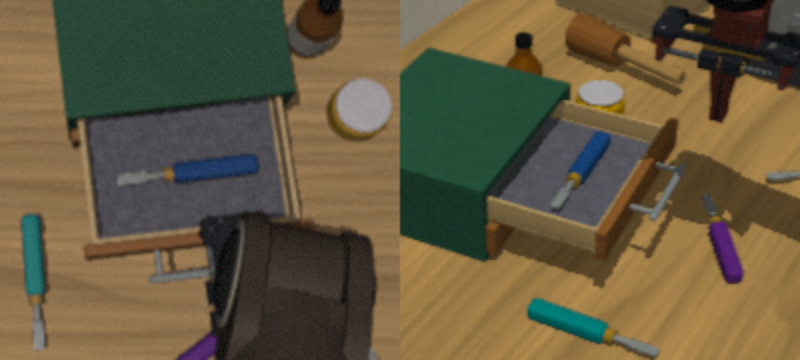

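The gouge lies flat and parallel to the front, inside the walls (top crop blade (130,178), butt (258,165)), with its top at about 0.096–0.099 (expected 0.096). Next, lower the closed fingers in front of the handle.

Request:
jog_arm([
  [[0.01,0.002,0.03,0,0,0,0],[0.01,0.002,0.06,0,0,0,0],[0.01,0.002,0.09,0,0,0,0],[0.01,0.002,0.12,0,0,0,0],[0.01,0.002,0.14,0,0,0,0],[0.01,0.002,0.146,0,0,0,0],[0.01,0.002,0.146,0,0,0,0],[0.01,0.002,0.146,0,0,0,0]],
])

```text
time_s: 9.4
tool_pos: [0.383, -0.1263, 0.0749]
eef_rot: [0.655, 0.756, 0.0, -0.0]
wrist_force: [0.2, 0.3, 0.5]
gripper_width: 0.004
grip_force: 0.0
```

```bash
python3 -c "
from go import *
go(.752-.183*.990,-.0744-.183*.1405,.075,8.1)"
```

```text
t 9.4 pos [ 0.383  -0.1263  0.0749] q [ 0.63  0.3  -0.5   2.23  0.23  0.66  0.11] grip 0.004 0.0 F [0.2 0.3 0.5]
shift [-8.000e-04  1.897e-01 -1.000e-04] turn [ 0.     -0.001   0.0016]
```

Request:
jog_arm([
  [[0,0.006,0,0,0,0,0],[0,0.012,0,0,0,0,0],[0,0.018,0,0,0,0,0],[0,0.024,0,0,0,0,0],[0,0.03,0,0,0,0,0],[0,0.036,0,0,0,0,0],[0,0.043,0,0,0,0,0],[0,0.05,0,0,0,0,0]],
])

```text
time_s: 10.07
tool_pos: [0.432, -0.1196, 0.0746]
eef_rot: [0.655, 0.755, -0.0, -0.0]
wrist_force: [-1.0, -0.5, 1.5]
gripper_width: 0.007
grip_force: 0.7
```

Request:
jog_arm([
  [[0,0.008,0,0,0,0,0],[0,0.016,0,0,0,0,0],[0,0.024,0,0,0,0,0],[0,0.032,0,0,0,0,0],[0,0.04,0,0,0,0,0],[0,0.048,0,0,0,0,0],[0,0.056,0,0,0,0,0],[0,0.064,0,0,0,0,0]],
])

```text
time_s: 10.73
tool_pos: [0.4957, -0.1106, 0.0746]
eef_rot: [0.655, 0.755, -0.0, -0.0]
wrist_force: [-1.2, -1.9, 0.6]
gripper_width: 0.007
grip_force: 0.7
```

Request:
jog_arm([
  [[0,0.008,0,0,0,0,0],[0,0.016,0,0,0,0,0],[0,0.024,0,0,0,0,0],[0,0.031,0,0,0,0,0],[0,0.037,0,0,0,0,0],[0,0.042,0,0,0,0,0],[0,0.046,0,0,0,0,0],[0,0.05,0,0,0,0,0]],
])

```text
time_s: 11.4
tool_pos: [0.5447, -0.1033, 0.0746]
eef_rot: [0.655, 0.756, -0.0, -0.0]
wrist_force: [-1.2, -0.4, -0.1]
gripper_width: 0.005
grip_force: 0.6
```

```bash
python3 -c "
from go import *
go(.752-.183*.990,-.0744-.183*.1405,.075,8.1)"
```

```text
t 11.4 pos [ 0.5447 -0.1033  0.0746] q [ 0.45  0.51 -0.46  1.89  0.3   0.81 -0.02] grip 0.005 0.6 F [-1.2 -0.4 -0.1]
shift [-0.0005  0.0263 -0.0004] turn [-0.0003 -0.0001  0.0009]
```

Pushing at 1 N. Continue slowly to the stop.

Request:
jog_arm([
  [[0,0.004,0,0,0,0,0],[0,0.008,0,0,0,0,0],[0,0.011,0,0,0,0,0],[0,0.014,0,0,0,0,0],[0,0.016,0,0,0,0,0],[0,0.018,0,0,0,0,0],[0,0.02,0,0,0,0,0],[0,0.02,0,0,0,0,0]],
])

```text
time_s: 12.07
tool_pos: [0.5648, -0.1005, 0.0747]
eef_rot: [0.655, 0.755, 0.0, 0.0]
wrist_force: [0.7, 0.5, -0.5]
gripper_width: 0.007
grip_force: 0.0
```

Request:
jog_arm([
  [[0,0.001,0,0,0,0,0],[0,0.002,0,0,0,0,0],[0,0.003,0,0,0,0,0],[0,0.003,0,0,0,0,0]],
])

```text
time_s: 12.4
tool_pos: [0.5675, -0.1001, 0.0747]
eef_rot: [0.655, 0.756, 0.0, 0.0]
wrist_force: [-0.9, 0.6, -0.2]
gripper_width: 0.01
grip_force: 0.1
```

Request:
jog_arm([
  [[0,0.001,0,0,0,0,0],[0,0.002,0,0,0,0,0],[0,0.003,0,0,0,0,0],[0,0.003,0,0,0,0,0]],
])

```text
time_s: 12.73
tool_pos: [0.5705, -0.0998, 0.0747]
eef_rot: [0.655, 0.755, 0.0, 0.0]
wrist_force: [-0.4, -0.2, 0.2]
gripper_width: 0.008
grip_force: 0.1
```

Request:
jog_arm([
  [[0,0.001,0,0,0,0,0],[0,0.002,0,0,0,0,0],[0,0.003,0,0,0,0,0],[0,0.003,0,0,0,0,0]],
])

```text
time_s: 13.07
tool_pos: [0.5734, -0.0994, 0.0746]
eef_rot: [0.655, 0.755, 0.0, 0.0]
wrist_force: [-0.1, -0.9, -0.2]
gripper_width: 0.006
grip_force: 0.1
```

Request:
jog_arm([
  [[0,0.001,0,0,0,0,0],[0,0.002,0,0,0,0,0],[0,0.003,0,0,0,0,0],[0,0.003,0,0,0,0,0]],
])

```text
time_s: 13.4
tool_pos: [0.5747, -0.0992, 0.0745]
eef_rot: [0.655, 0.755, -0.001, -0.001]
wrist_force: [-6.9, -0.2, 5.3]
gripper_width: 0.006
grip_force: 3.3
```

Request:
jog_arm([
  [[0,0.001,0,0,0,0,0],[0,0.002,0,0,0,0,0],[0,0.002,0,0,0,0,0],[0,0.002,0,0,0,0,0]],
])

```text
time_s: 13.73
tool_pos: [0.5747, -0.0993, 0.0744]
eef_rot: [0.655, 0.755, -0.003, -0.002]
wrist_force: [-13.3, -0.4, 9.8]
gripper_width: 0.005
grip_force: 6.5
```

It is against the stop. Back off, rise and check.

Request:
jog_arm([
  [[0,-0.01,0,0,0,0,0],[0,-0.03,0,0,0,0,0],[0,-0.06,0,0,0,0,0],[0,-0.09,-0.01,0,0,0,0],[0,-0.12,-0.04,0,0,0,0],[0,-0.14,-0.07,0,0,0,0],[0,-0.15,-0.1,0,0,0,0],[0,-0.15,-0.1,0,0,0,0]],
])

```text
time_s: 14.4
tool_pos: [0.4305, -0.121, 0.1795]
eef_rot: [0.656, 0.755, 0.001, 0.004]
wrist_force: [1.0, -0.4, -0.5]
gripper_width: 0.001
grip_force: 0.0
```

```bash
python3 -c "
from go import *
f=grab('top');g=grab('side')
a=np.hstack([f['image'][50:290,200:480],g['image'][90:330,120:400]])[...,::-1];cv2.imwrite('pics/end.png',cv2.resize(a,None,fx=1.4,fy=1.4))"
```

```text
(no output)
```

View pics/end.png

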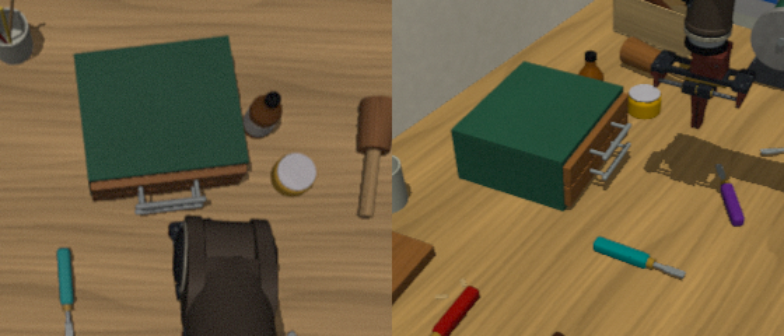

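The drawer is flush with the lower one (side crop fronts at about (600,150)), the other items are undisturbed, and the arm is clear.

```bash
python3 -c "
from bench import env
print(env.job_done())"
```

```text
the job is handed in; nothing more can be done
None
```

I laid the blue gouge flat in the top drawer, let go of it and pushed the drawer shut against its stop; the job was handed in at about 14.5 s, and no verdict was returned.

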